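# Rod onto the centres, then crack the sealed gauge case and hold it ajar

## Task

The gauge rod is parked in the cradle on top of the sealed green instrument case and has to come off before the lid is opened: put it away between the two points of the bench centre, sliding the tailstock in until both points sit in the rod's end holes without play, and let go of it, without dropping it. Then pull the case lid free from its sticky gasket, without throwing it open, and finish while still holding the lid steadily with the gripper, slightly open: front edge raised by about 30 mm. Leave the oil bottle, the micrometer and the gear wheel alone.

Things in the scene. Friction and masses are not known exactly. Their poses are not given: they have to be found in the camera images.
- rod: steel gauge rod, brass ends, 160 mm long, 16 mm diameter, 0.22 kg; origin mid-rod on its axis, y along the rod; same either way round. Each end has a central hole 8 mm wide, 12 mm deep. It starts loose in two black V rests on the lid (46 mm either side of mid-rod, 8 mm long, 29 mm wide), 30 mm above the lid's top, parallel to the hinge, 95 mm behind the handle. Grip mid-rod from above.
- bench_centre: bench centre, fixed: grey base 90 (x) x 320 (y) x 22 mm high, origin under its middle, y along the line of centres, which is 64 mm up. Blue fixed headstock (50 x 40 mm, top 76 mm up) at the -y end, its point towards +y; sliding tailstock at +y. Two brass V rests at y = -76 and +16 mm (8 mm along y, 29 mm wide) carry the rod within 0.5 mm of the line of centres; it can slide along y in them.
- rod_seat (a point): rod's middle when seated between the centres: 30 mm to -y of the base's middle, 64 mm above the bench; y is the line of centres, +y to the tailstock. To lower the rod clear of both points, lay it in the rests with its middle 12 to 20 mm to +y of here; the tailstock then pushes it home onto the headstock's point.
- head_tip (a point): tip of the headstock's steel point, a cone 10 mm long, 10 mm across at its root; fixed, 72.4 mm to -y of rod_seat. Seated, it is about 8.5 mm deep in the rod's end hole.
- tail_tip (a point): tip of the tailstock's point, the same cone pointing to -y; 127.4 mm to +y of rod_seat when joint tailstock is 0; moves with the tailstock
- tailstock (a joint): travel of the tailstock towards the headstock (bench centre's -y), in m: 0 fully back, 0.065 the stop. About 4 N of friction; stays where it is left. Starts between 0 and 0.015; reads about 0.057 when the rod is seated without play and then it goes no farther.
- tail_grip (a point): grip point in the middle of the black upright tab on the blue tailstock, 34 mm above the line of centres; tab 12 mm thick (bench centre's x), 30 mm long (y), rising from the tailstock's top (12 mm above the line of centres) to 50 mm above that line. Moves with the tailstock.
- case: green instrument case with a black gasket line under the lid, fixed to the bench: 180 (x) x 210 (y) mm, 70 mm high, lid 12 mm on top; origin in the middle of its underside. The hinge runs along y on its +x side, 70 mm up; the handle is near its -x side. It may stand left or right of the bench centre.
- lid (a joint): lid opening angle in rad, 0 shut; front edge 183 mm from the hinge line (0.16 rad is about 30 mm of gap). Lid about 0.4 kg, turns freely, falls shut when left. The tacky gasket holds until the upward pull at the handle is about 12 to 22 N and gives way suddenly within the first 0.03 rad; then only the weight is left (about 2.5 N at the handle), plus the bar's rubbing as it turns in a tight grip.
- lid_grip (a point): middle of the lid's handle, a round black bar 12 mm thick, 98 mm clear between its posts, along the case's y, axis 38 mm above the lid's top; shut: 120 mm above the bench, 145 mm to -x of the hinge line and 50 mm above it. Pinch it from above, fingers either side along x; it can turn between the pads. Moves with the lid.
- oil_bottle: bystander: small amber oil bottle with white cap, 32 mm diameter, 85 mm tall, standing loose; origin under its middle
- micrometer: bystander: steel micrometer with green bow lying loose, about 125 x 60 x 18 mm; origin under its spindle
- gear_wheel: bystander: black plastic gear wheel, 52 mm diameter, 18 mm high with hub, lying loose; origin under its middle

How it is judged (in metres and radians):
On the way, in this order (a step that is already met when the one before it is completed fails the run):
1. the rod sits between the two points without play (middle within 3 mm of its seat, along the line of centres, tailstock at 0.054 or more), let go of, with the lid still shut (distance between rod and rod_seat below 0.003 m and angle between the y axis of rod and the y axis of rod_seat, either way round below 0.035 rad and value of joint tailstock above 0.054 m and contact force between the fingers and rod below 0.1 N and value of joint lid below 0.03 rad), for 0.2 s.
2. the lid has broken free from the gasket (value of joint lid above 0.05 rad), for 0.1 s.
At the end, for the whole second after the job is handed in: the lid is held by the fingers, still, 0.10 to 0.24 rad open (front edge about 18 to 44 mm up); the rod still sits between the points: middle within 3 mm of rod_seat, within 0.035 rad of the line of centres, tailstock at 0.054 m or more (value of joint lid between 0.1 and 0.24 rad and velocity of joint lid between -0.05 and 0.05 rad/s and contact force between the fingers and lid above 0.8 N and distance between rod and rod_seat below 0.003 m and angle between the y axis of rod and the y axis of rod_seat, either way round below 0.035 rad and value of joint tailstock above 0.054 m); the arm keeps its last pose, push and grip.
It fails at once if the rod was dropped off the rests or onto the bench (height (world z) of rod below 0.045 m).
It fails at once if the lid was thrown open (beyond 0.5 rad) (value of joint lid above 0.5 rad).
It fails at once if a bystander was disturbed (moved over 20 mm or tipped) (distance of any of oil_bottle, micrometer, gear_wheel from where it was at the start of the episode above 0.02 m or angle between oil_bottle's own z axis and vertical above 0.5 rad).
It also fails if it takes over 54 s, if anything falls off the work surface, if the arm or the gripper's body presses on something with over 40 N, if the wrist force passes 120 N, or if a joint passes its speed limit or range.

## Robot

A 6-joint arm with a two-finger parallel gripper is mounted at the origin on the work surface. World frame = base frame: x ahead of the robot, y to its left, z up, the work surface at z = 0. Lengths are in m, angles in degrees, forces in N, time in s.
With the tool pointing down it reaches from about 0.275 to 1 m from the base axis. Payload 8.4 kg.
Tool frame: the origin (TCP) lies at the very end of the fingers, on their centre line; the grasp point (between the pads) lies 19 mm behind it (r.pinch_z is the z of the grasp point in the tool frame, in m); z points along the fingers, y is the line along which they close (so a half turn about z gives the same grasp; the last joint's range is limited). The gripper opens to 85 mm and grips with 20 to 120 N. Pads are 22 mm wide; open, the fingers measure 114 mm over their backs; the gripper's body (76 mm by 85 mm) begins 54 mm behind the grasp point. The pads swing forward as they close: fully open they stand 13 mm farther back than shut.
Start: joints at [-67.345, 20.225, 93.587, -0, 66.188, -0.138], TCP at [0.242, -0.576, 0.231] pointing down, gripper open.
Joint ranges: [-150.9, 150.9], [-52.94, 120.26], [3.33, 152.33], [-74.26, 254.26], [0, 154.13], [-172.89, 172.89]. Speed limits (degrees/s): [127.2, 127.2, 159.86, 180, 180, 180].

## Interface

Orientations are given as [roll, pitch, yaw] about the fixed x, y, z axes, in that order (R = Rz(yaw) Ry(pitch) Rx(roll)).
In Python, from bench import r gives the robot as it stands.
- The arm moves only by the tool apply_moves, never from a script. Its arguments are lists of equal length, an entry for each row: "dp": the shift along the tool's x, y, z as a fraction of full scale, a list of three; "spin": the turn about the tool's z as a fraction of full scale. A call has 1 to 12 rows; each row is the pose to reach, as a shift and turn from the pose commanded when the call began, along the tool's axes at that moment; what a row does not reach only later rows make up. Full scale, the value 1, is 200 mm for a shift and 60 degrees for a turn. A row lasts 1/10 s, in which the tool goes at most 50 mm and 8.59 degrees, less where a joint would pass 70% of its speed; a pose out of reach is approached as far as the arm can. A call with a number of a shift or a turn outside -1 to 1 is refused whole. A call with a gripper value outside its range is refused whole. "grip" is the closure, from -1 (fully open) to 1 (shut), set as the call begins (left out, the last holds). The fingers move at their own pace and stop on an object; "newtons" is the grip in N (left out, the last holds). Time passes only in rows, so rows that repeat a pose let the fingers close. It gives the time, the measured TCP pose, the force, the opening and the grip force at its end, in the units of the state.
- r.state(): the state, without advancing time (a new reading comes with each control period).
- r.snapshot(name): name is "side" or "top"; returns a dict with "frame" (384x512x3 uint8, red, green, blue), "vertical_fov" (degrees; the focal length in pixels is half the picture's height over the tangent of half this angle, whatever the lens; pixels are square), "cx", "cy" (the principal point, pixels), "R" (3x3) and "t" (3): a world point X has camera coordinates R X + t. Camera axes: x right, y down, z forward; pixel columns grow to the right and rows downward; lengths in m; the calibration is good to about 2 mm. A picture is of the moment at which its call begins. There is no depth.
- r.hand_in(): hands the job in; it is judged then, once.
Trained networks look in the newest picture that a camera, given by its name, has taken for a name from the list of things; names that differ only in an ending like _2 or _b are one class to them, and where a whole thing is asked for, a point or a joint stands for the part that bears it (a point fixed in the world has none). Each returns a list of dicts, best first, with "score" (0 to 1); they miss things now and then, are a little off and sometimes report something else, mostly with a low value. They report only what shows in the picture. A call takes as long as a camera call.
- r.look_for(camera, label): "at" ([row, column] as shares, 0 to 1, of the picture: columns of its width, rows of its height, amid what is visible of it).
- r.mark_of(camera, label): "at" ([row, column] as shares, 0 to 1, of the picture: columns of its width, rows of its height: a listed point, or the origin of a listed thing).
The state is a dict: "t": time; "qpos": joint angles; "qvel": joint speeds; "effort": joint torques, N m; "position": TCP position; "tool_rot": TCP orientation; "force": force on the tool from outside, world axes, zero at the start; "moment": the same for the moment, N m; "width": opening from 0.0 (shut) to 1.0 (fully open); "grip_force": force on a finger pad.
Only numpy, scipy, OpenCV 4.12 (cv2) and the standard library are available. Lean on these libraries where they do the work, as an engineer would, in place of code of your own. Each camera call takes 0.05 s, during which the arm holds its last target. There are 200 camera calls.

## Working session

There is one attempt and no reset: what is moved stays moved. The work goes in short steps, Python scripts to look and compute and a tool call to move; the robot and the scene stay as the last step left them, time stands still between calls to the robot, and variables do not carry over. Pictures are saved under pics/ and viewed, at most 10 in all, crops included, and the job is handed in when it is done.

Besides the shell and the picture viewer there is one more tool, called after "Request:" as name(argument=value, ...), one argument or row to a line, values as JSON. apply_moves: Moves the arm, as the interface text tells. Its arguments: {"type":"object","properties":{"dp":{"type":"array"},"spin":{"type":"array"},"grip":{"type":"number"},"newtons":{"type":"number"}},"required":["dp","spin"]}

```bash
mkdir -p pics; cat > h.py <<'E'
from bench import r
import numpy as np, cv2
def snap(c,save=None):
    s=r.snapshot(c)
    if save: cv2.imwrite('pics/'+save,s['frame'][:,:,::-1])
    f=192/np.tan(np.radians(s['vertical_fov'])/2)
    return dict(R=np.array(s['R']),t=np.array(s['t']),f=f,cx=s['cx'],cy=s['cy'],im=s['frame'])
def ray(s,u,v):
    d=s['R'].T@np.array([(u-s['cx'])/s['f'],(v-s['cy'])/s['f'],1]); o=-s['R'].T@s['t']; return o,d/np.linalg.norm(d)
def onz(s,u,v,z):
    o,d=ray(s,u,v); return o+d*(z-o[2])/d[2]
def proj(s,X):
    c=s['R']@np.array(X)+s['t']; return c[:2]/c[2]*s['f']+[s['cx'],s['cy']]
def tri(rays):
    A=sum(np.eye(3)-np.outer(d,d) for o,d in rays); b=sum((np.eye(3)-np.outer(d,d))@o for o,d in rays); return np.linalg.solve(A,b)
E
python3 - <<'E'
from h import *
S={c:snap(c,c+'0.png') for c in('top','side')}
for c in S: print(c,-S[c]['R'].T@S[c]['t'],S[c]['f'])
for l in ['rod','bench_centre','rod_seat','head_tip','tail_tip','tail_grip','case','lid_grip','oil_bottle','micrometer','gear_wheel']:
    R=[]
    for c in S:
        m=r.mark_of(c,l)
        for k in m[:2]:
            u,v=k['at'][1]*512,k['at'][0]*384
            print(l,c,round(k['score'],2),round(u,1),round(v,1))
        if m and m[0]['score']>.3: R.append(ray(S[c],m[0]['at'][1]*512,m[0]['at'][0]*384))
    if len(R)==2: 
        X=tri(R); print('   ',X.round(4),[round(np.linalg.norm(np.cross(X-o,d))*1000,1) for o,d in R])
E
```

```text
top [0.54387052 0.00317483 0.88096084] 357.07206586740637
side [0.33135457 0.88948168 0.62408582] 416.86296957649836
rod top 0.88 174.2 212.0
rod top 0.6 182.7 236.9
rod side 0.83 251.4 216.3
    [0.5879 0.1791 0.1228] [np.float64(2.0), np.float64(2.0)]
bench_centre top 0.98 342.4 229.5
bench_centre side 0.65 301.9 184.1
    [ 0.5567 -0.2027  0.0088] [np.float64(3.2), np.float64(3.2)]
rod_seat top 0.84 364.5 224.0
rod_seat side 0.85 303.7 160.5
    [ 0.5662 -0.2387  0.0704] [np.float64(1.0), np.float64(1.0)]
head_tip side 0.8 307.5 154.2
tail_tip top 0.76 307.3 227.8
tail_tip top 0.29 155.0 151.8
tail_tip side 0.64 296.5 180.0
    [ 0.5568 -0.1102  0.0702] [np.float64(0.1), np.float64(0.1)]
tail_grip top 0.96 296.8 229.6
tail_grip side 0.74 291.8 171.9
    [ 0.5582 -0.0806  0.1095] [np.float64(6.0), np.float64(6.0)]
case top 0.63 181.4 234.2
case top 0.45 262.1 134.0
case side 0.96 266.4 268.5
    [ 0.5438  0.1901 -0.0026] [np.float64(1.1), np.float64(1.1)]
lid_grip top 0.8 163.4 258.3
lid_grip top 0.39 350.7 152.8
lid_grip side 0.73 289.6 228.6
lid_grip side 0.17 295.7 180.5
    [0.4936 0.1996 0.1263] [np.float64(0.9), np.float64(0.9)]
oil_bottle top 0.62 159.2 149.4
oil_bottle side 0.74 170.9 263.2
oil_bottle side 0.74 266.5 266.9
    [7.553e-01 2.498e-01 2.000e-04] [np.float64(0.3), np.float64(0.3)]
micrometer top 0.9 265.0 132.0
micrometer side 0.78 206.0 205.0
micrometer side 0.48 251.7 217.6
    [ 0.7983 -0.0188 -0.0093] [np.float64(3.7), np.float64(3.7)]
gear_wheel top 0.72 352.4 151.3
gear_wheel side 0.65 249.2 168.3
gear_wheel side 0.39 302.1 162.1
    [ 0.7435 -0.2324  0.0153] [np.float64(1.7), np.float64(1.7)]
```

```bash
python3 - <<'E'
import cv2
for c in('top','side'):
    im=cv2.imread(f'pics/{c}0.png'); 
    im=im[100:340,80:440] if c=='top' else im[100:340,120:440]
    cv2.imwrite(f'pics/{c}0c.png',cv2.resize(im,None,fx=2.2,fy=2.2,interpolation=cv2.INTER_CUBIC))
E
```

```text
(no output)
```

View pics/top0c.png

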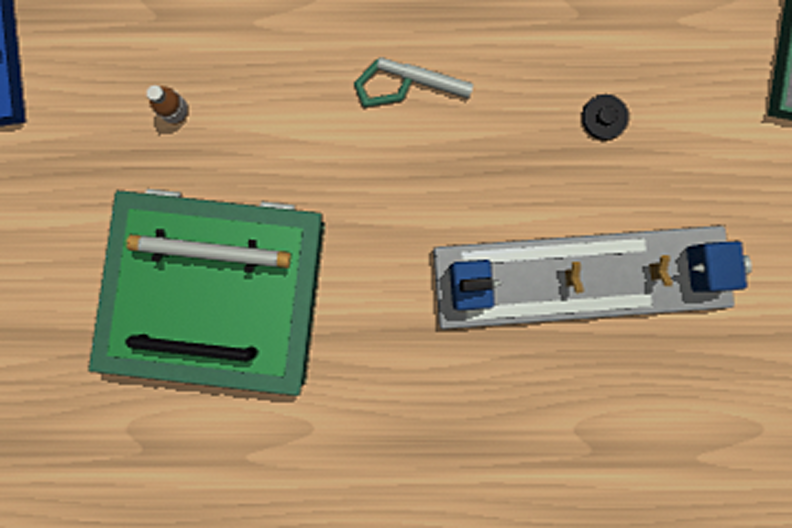

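View pics/side0c.png

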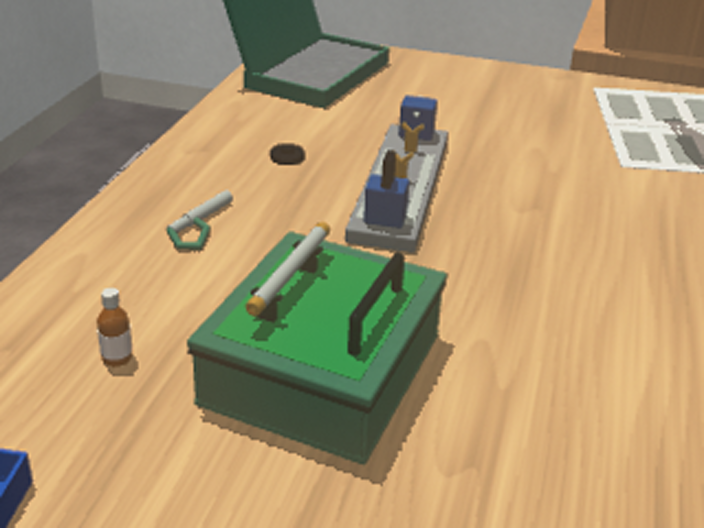

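```bash
python3 - <<'E'
from h import *
from scipy.optimize import least_squares
T=snap('top');S=snap('side')
st=r.state(); print(st['t'],st['position'],st['tool_rot'],st['width'],r.pinch_z)
def mask(s,lo,hi,roi):
    h=cv2.cvtColor(s['im'],cv2.COLOR_RGB2HSV); m=cv2.inRange(h,lo,hi); k=np.zeros_like(m); x0,y0,x1,y1=roi; k[y0:y1,x0:x1]=255; return m&k
# brass ends of rod
def blobs(m,mn=6):
    n,l,st_,c=cv2.connectedComponentsWithStats(m); return [(st_[i,4],c[i].round(2)) for i in range(1,n) if st_[i,4]>=mn]
print('rod ends',blobs(mask(T,(10,90,100),(25,255,255),(130,195,220,225))))
print('rod ends side',blobs(mask(S,(10,90,100),(25,255,255),(225,195,275,245))))
m=mask(T,(0,0,130),(180,60,255),(130,195,220,225)); print('rod grey',cv2.minAreaRect(cv2.findNonZero(m)))
m=mask(T,(0,0,0),(180,255,45),(130,240,205,268)); print('handle',cv2.minAreaRect(cv2.findNonZero(m)),m.sum()/255)
m=mask(T,(0,0,0),(180,255,50),(284,222,308,236)); print('tab',cv2.minAreaRect(cv2.findNonZero(m)),blobs(m))
m=mask(T,(10,110,80),(28,255,255),(325,210,400,235)); print('rests',blobs(m))
m=mask(T,(100,120,40),(125,255,255),(280,200,425,245)); print('blue',blobs(m))
m=mask(T,(0,0,90),(180,40,200),(270,195,420,255))|mask(T,(100,120,40),(125,255,255),(280,200,425,245)); print('base',cv2.minAreaRect(cv2.findNonZero(m)),blobs(m,40))
m=mask(T,(50,60,40),(90,255,255),(115,180,235,285)); print('case',cv2.minAreaRect(cv2.findNonZero(m)))
for l,z in(('rod',.112),('lid_grip',.12),('tail_grip',.098),('rod_seat',.064),('tail_tip',.064),('head_tip',.064),('bench_centre',0),('case',0)):
  for n,s in(('top',T),('side',S)):
    k=r.mark_of(n,l)
    if k: print(l,n,onz(s,k[0]['at'][1]*512,k[0]['at'][0]*384,z).round(4))
E
```

```text
1.3 [ 0.24210426 -0.57619106  0.231284  ] [-1.79998590e+02 -4.12142465e-04  2.27921725e+01] 0.996980923235758 -0.0187
rod ends [(np.int32(33), array([140.24, 209.82])), (np.int32(36), array([208.36, 217.42]))]
rod ends side [(np.int32(903), array([243.7 , 205.64])), (np.int32(52), array([235.73, 238.33]))]
rod grey ((174.02438354492188, 213.28048706054688), (62.61467742919922, 5.852870941162109), 6.340191841125488)
handle ((166.4692840576172, 257.7611083984375), (59.180091857910156, 6.6599507331848145), 6.709836959838867) 339.0
tab ((293.6138916015625, 227.63864135742188), (13.134490966796875, 18.408187866210938), 84.2894058227539) [(np.int32(22), array([285.14, 228.55])), (np.int32(71), array([295.08, 229.52]))]
rests [(np.int32(44), array([381.77, 222.59])), (np.int32(45), array([341.78, 225.58]))]
blue [(np.int32(370), array([408.79, 220.47])), (np.int32(290), array([294.11, 229.15]))]
base ((348.806396484375, 225.2520294189453), (37.22046661376953, 141.37794494628906), 85.71085357666016) [(np.int32(3372), array([348.78, 224.64])), (np.int32(49), array([357.39, 237.02]))]
case ((173.52899169921875, 232.50340270996094), (97.67927551269531, 83.71675109863281), 6.709836959838867)
rod top [0.5936 0.1801 0.112 ]
rod side [0.5858 0.1737 0.112 ]
lid_grip top [0.4951 0.1983 0.12  ]
lid_grip side [0.4962 0.1955 0.12  ]
tail_grip top [ 0.5516 -0.0803  0.098 ]
tail_grip side [ 0.5667 -0.1055  0.098 ]
rod_seat top [ 0.5633 -0.2419  0.064 ]
rod_seat side [ 0.5684 -0.2319  0.064 ]
tail_tip top [ 0.5558 -0.1153  0.064 ]
tail_tip side [ 0.5585 -0.0966  0.064 ]
head_tip top [ 0.5745 -0.3099  0.064 ]
head_tip side [ 0.5659 -0.3016  0.064 ]
bench_centre top [ 0.5568 -0.2084  0.    ]
bench_centre side [ 0.5602 -0.2175  0.    ]
case top [0.5366 0.1912 0.    ]
case side [0.5466 0.1946 0.    ]
```

```bash
python3 - <<'E'
from h import *
T=snap('top')
P=lambda u,v,z:onz(T,u,v,z).round(4)
a,b=P(140.24,209.82,.114),P(208.36,217.42,.114); d=a-b; print('rod',a,b,(a+b)/2,np.linalg.norm(d),'yaw',np.degrees(np.arctan2(-d[0],d[1])))
print('rod grey mid',P(174.02,213.28,.116))
h=P(166.47,257.76,.122); print('handle',h)
a,b=P(341.78,225.58,.056),P(381.77,222.59,.056); d=a-b; print('rests',a,b,np.linalg.norm(d),'yaw',np.degrees(np.arctan2(-d[0],d[1])))
# base rect corners
rc=((348.8,225.25),(37.2,141.4),85.71); 
for c in cv2.boxPoints(rc): print('base corner',P(*c,.022))
print('headstock top',P(408.79,220.47,.07),'tab',P(295.08,229.52,.105),'tailblue',P(294.1,229.2,.074))
for X in([.5936,.1801,.112],):print(proj(T,X))
E
```

```text
rod [0.5953 0.2554 0.114 ] [0.5786 0.1078 0.114 ] [0.58695 0.1816  0.114  ] 0.14854174497426642 yaw -6.455200590542666
rod grey mid [0.5876 0.1816 0.116 ]
handle [0.4936 0.194  0.122 ]
rests [ 0.562  -0.1912  0.056 ] [ 0.5687 -0.2828  0.056 ] 0.09184470588988783 yaw 4.183398637513433
base corner [ 0.5956 -0.0446  0.022 ]
base corner [ 0.6203 -0.3829  0.022 ]
base corner [ 0.5319 -0.385   0.022 ]
base corner [ 0.5073 -0.0504  0.022 ]
headstock top [ 0.573  -0.3387  0.07  ] tab [ 0.5526 -0.0789  0.105 ] tailblue [ 0.5537 -0.08    0.074 ]
[175.20339455 210.59157029]
```

```bash
cat >> h.py <<'E'
def plan(targets,start=None):
    s=r.state(); p=np.array(s['position']); y=s['tool_rot'][2]
    if start: p,y=np.array(start[:3]),start[3]
    print('t',round(s['t'],2),'at',np.round(s['position'],4),np.round(s['tool_rot'],2),'F',np.round(s['force'],1),'w',round(s['width'],3),round(s['grip_force'],1))
    for X in targets:
        q,yt=np.array(X[:3]),X[3]
        while 1:
            def loc(w): c,n=np.cos(np.radians(y)),np.sin(np.radians(y)); return np.array([c*w[0]+n*w[1],n*w[0]-c*w[1],-w[2]])
            l=loc(q-p)/.2; sp=-(yt-y)/60; k=max(1,abs(l).max()/.98,abs(sp)/.98)
            k=int(np.ceil(k)) if k>1 else 1
            print('dp',(l/k).round(3),'spin',round(sp/k,3),'rows>=',int(np.ceil(max(np.linalg.norm(l/k)*4,abs(sp/k)*60/8.59))))
            p=p+(q-p)/k; y=y+(yt-y)/k
            if k==1: break
E
python3 -c "
from h import *
plan([(.587,.1815,.19,83.55)])"
```

```text
t 2.15 at [ 0.2421 -0.5762  0.2313] [-180.      0.     22.79] F [ 0.2 -0.7  0.4] w 1.003 0.0
dp [ 0.764 -0.706  0.052] spin -0.253 rows>= 5
dp [ 0.923 -0.481  0.052] spin -0.253 rows>= 5
dp [ 0.678 -0.148  0.034] spin -0.169 rows>= 3
dp [ 0.693 -0.027  0.034] spin -0.169 rows>= 3
dp [0.687 0.095 0.034] spin -0.169 rows>= 3
```

Request:
apply_moves(
  dp=[
    [0.2,-0.18,0.01],
    [0.4,-0.36,0.03],
    [0.6,-0.54,0.04],
    [0.764,-0.706,0.052],
    [0.764,-0.706,0.052],
  ],
  spin=[-0.06,-0.12,-0.18,-0.253,-0.253],
  grip=-1,
)

```text
t: 2.65
position: [0.329, -0.3825, 0.2205]
tool_rot: [-179.9, -0.1, 38.3]
force: [0.1, -0.6, -1.2]
width: 1.001
grip_force: 0.0
```

Request:
apply_moves(
  dp=[
    [0.23,-0.12,0.01],
    [0.46,-0.24,0.03],
    [0.69,-0.36,0.04],
    [0.923,-0.481,0.052],
    [0.923,-0.481,0.052],
  ],
  spin=[-0.06,-0.12,-0.18,-0.253,-0.253],
)

```text
t: 3.15
position: [0.416, -0.194, 0.2105]
tool_rot: [-180.0, -0.1, 53.5]
force: [-0.4, -0.3, -0.5]
width: 0.999
grip_force: 0.0
```

Request:
apply_moves(
  dp=[
    [0.22,-0.05,0.01],
    [0.45,-0.1,0.02],
    [0.678,-0.148,0.034],
    [0.678,-0.148,0.034],
  ],
  spin=[-0.06,-0.12,-0.169,-0.169],
)

```text
t: 3.55
position: [0.4744, -0.0679, 0.2038]
tool_rot: [179.9, -0.1, 63.5]
force: [0.9, -0.3, -0.8]
width: 0.999
grip_force: 0.0
```

Request:
apply_moves(
  dp=[
    [0.22,0,0.01],
    [0.45,-0.02,0.02],
    [0.693,-0.027,0.034],
    [0.693,-0.027,0.034],
    [0.693,-0.027,0.034],
  ],
  spin=[-0.06,-0.12,-0.169,-0.169,-0.169],
)

```text
t: 4.05
position: [0.53, 0.0548, 0.1966]
tool_rot: [-180.0, 0.0, 73.5]
force: [-0.1, -0.3, -0.5]
width: 1.001
grip_force: 0.0
```

```bash
python3 -c "
from h import *
plan([(.587,.1815,.15,83.55),(.587,.1815,.093,83.55)])
T=snap('top','t1.png');S=snap('side','s1.png')"
```

```text
t 4.05 at [0.53   0.0548 0.1966] [-1.7998e+02  4.0000e-02  7.3460e+01] F [-0.1 -0.3 -0.5] w 1.001 0.0
dp [0.688 0.093 0.233] spin -0.168 rows>= 3
dp [0.    0.    0.285] spin -0.0 rows>= 2
```

Request:
apply_moves(
  dp=[
    [0.22,0.03,0.07],
    [0.45,0.06,0.15],
    [0.688,0.093,0.233],
    [0.688,0.093,0.233],
    [0.688,0.093,0.233],
  ],
  spin=[-0.06,-0.12,-0.168,-0.168,-0.168],
)

```text
t: 4.65
position: [0.5865, 0.1807, 0.1496]
tool_rot: [-179.9, 0.1, 83.5]
force: [0.1, -0.5, -0.6]
width: 1.0
grip_force: 0.0
```

```bash
python3 - <<'E'
from h import *
plan([(.587,.1815,.093,83.55)])
T=snap('top','t2.png');S=snap('side','s2.png')
a=cv2.imread('pics/t2.png')[170:290,110:240];b=cv2.imread('pics/s2.png')[150:290,200:340]
a=cv2.resize(a,(400,369),interpolation=2);b=cv2.resize(b,(400,400),interpolation=2)
o=np.zeros((400,800,3),np.uint8);o[:369,:400]=a;o[:,400:]=b;cv2.imwrite('pics/c2.png',o)
E
```

```text
t 4.65 at [0.5865 0.1807 0.1496] [-1.7992e+02  6.0000e-02  8.3470e+01] F [ 0.1 -0.5 -0.6] w 1.0 0.0
dp [0.004 0.002 0.283] spin -0.001 rows>= 2
```

View pics/c2.png

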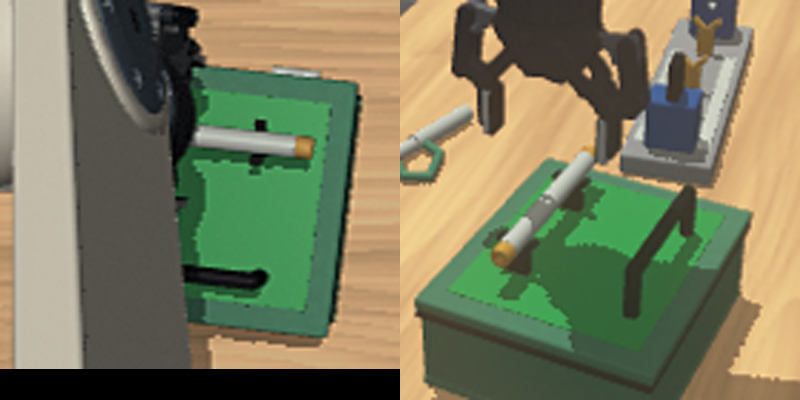

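Request:
apply_moves(
  dp=[
    [0.004,0.002,0.08],
    [0.004,0.002,0.16],
    [0.004,0.002,0.23],
    [0.004,0.002,0.283],
    [0.004,0.002,0.283],
    [0.004,0.002,0.283],
  ],
  spin=[0,0,0,0,0,0],
)

```text
t: 5.35
position: [0.5873, 0.1823, 0.0936]
tool_rot: [-180.0, 0.0, 83.5]
force: [-0.4, 0.1, -0.3]
width: 1.004
grip_force: 0.0
```

Request:
apply_moves(
  dp=[
    [0,0,0],
    [0,0,0],
    [0,0,0],
    [0,0,0],
    [0,0,0],
    [0,0,0],
    [0,0,0],
    [0,0,0],
  ],
  spin=[0,0,0,0,0,0,0,0],
  grip=1,
  newtons=40,
)

```text
t: 6.15
position: [0.5864, 0.1826, 0.0939]
tool_rot: [-179.9, 0.0, 83.5]
force: [-4.1, 0.4, 4.6]
width: 0.169
grip_force: 38.9
```

Request:
apply_moves(
  dp=[
    [0,0,-0.03],
    [0,0,-0.1],
    [0,0,-0.2],
    [0,0,-0.3],
    [0,0,-0.4],
    [0,0,-0.4],
  ],
  spin=[0,0,0,0,0,0],
)

```text
t: 6.75
position: [0.5894, 0.183, 0.1775]
tool_rot: [179.7, -0.1, 83.5]
force: [0.2, -0.1, -1.5]
width: 0.168
grip_force: 39.1
```

```bash
python3 - <<'E'
from h import *
plan([(.5641,-.2210,.16,94.18),(.5641,-.2210,.075,94.18)])
E
```

```text
t 6.75 at [0.5894 0.183  0.1775] [ 1.7968e+02 -1.3000e-01  8.3510e+01] F [ 0.2 -0.1 -1.5] w 0.168 39.1
dp [-0.674  0.034  0.029] spin -0.059 rows>= 3
dp [-0.675 -0.008  0.029] spin -0.059 rows>= 3
dp [-0.673 -0.049  0.029] spin -0.059 rows>= 3
dp [0.    0.    0.425] spin -0.0 rows>= 2
```

Request:
apply_moves(
  dp=[
    [-0.08,0,0],
    [-0.22,0.01,0.01],
    [-0.37,0.02,0.02],
    [-0.52,0.03,0.03],
    [-0.674,0.034,0.03],
  ],
  spin=[-0.01,-0.02,-0.03,-0.05,-0.059],
)

```text
t: 7.25
position: [0.5783, 0.0466, 0.1669]
tool_rot: [-180.0, 0.0, 87.1]
force: [0.8, 0.1, -2.0]
width: 0.174
grip_force: 39.1
```

Request:
apply_moves(
  dp=[
    [-0.15,0,0],
    [-0.3,0,0.01],
    [-0.45,-0.01,0.02],
    [-0.6,-0.01,0.02],
    [-0.675,-0.008,0.03],
  ],
  spin=[-0.01,-0.02,-0.03,-0.05,-0.059],
)

```text
t: 7.75
position: [0.5697, -0.0892, 0.1613]
tool_rot: [-180.0, 0.0, 90.6]
force: [-0.0, 0.8, -2.5]
width: 0.169
grip_force: 39.1
```

Request:
apply_moves(
  dp=[
    [-0.15,-0.01,0],
    [-0.3,-0.02,0.01],
    [-0.45,-0.03,0.02],
    [-0.58,-0.04,0.02],
    [-0.673,-0.049,0.03],
    [-0.673,-0.049,0.03],
    [-0.673,-0.049,0.03],
  ],
  spin=[-0.01,-0.02,-0.03,-0.05,-0.059,-0.059,-0.059],
)

```text
t: 8.45
position: [0.5614, -0.2216, 0.1551]
tool_rot: [-180.0, -0.0, 94.1]
force: [0.5, 0.0, -1.5]
width: 0.172
grip_force: 39.0
```

```bash
python3 - <<'E'
from h import *
plan([(.5641,-.2210,.075,94.18)])
T=snap('top','t3.png');S=snap('side','s3.png')
for l in('rod','rod_seat'):
  for c in('top','side'):
    for k in r.mark_of(c,l)[:1]:
        s=T if c=='top' else S
        print(l,c,round(k['score'],2),k['at'][1]*512,k['at'][0]*384,onz(s,k['at'][1]*512,k['at'][0]*384,r.state()['position'][2]+.0187 if l=='rod' else .064))
a=cv2.imread('pics/t3.png')[170:290,270:430];b=cv2.imread('pics/s3.png')[90:230,230:370]
a=cv2.resize(a,(480,360),interpolation=2);b=cv2.resize(b,(320,320),interpolation=2)
o=np.zeros((360,800,3),np.uint8);o[:360,:480]=a;o[:320,480:]=b;cv2.imwrite('pics/c3.png',o)
E
```

```text
t 8.45 at [ 0.5614 -0.2216  0.1551] [-1.7996e+02 -4.0000e-02  9.4060e+01] F [ 0.5  0.  -1.5] w 0.172 39.0
dp [0.002 0.014 0.401] spin -0.002 rows>= 2
rod top 0.65 370.3808 222.6048 [ 0.56517113 -0.21951963  0.17421965]
rod side 0.61 307.8144 129.2928 [ 0.56097791 -0.23349928  0.17431405]
rod_seat top 0.86 362.8032 225.2928 [ 0.56243204 -0.23689193  0.064     ]
rod_seat side 0.77 302.1824 159.3984 [ 0.57623999 -0.25731302  0.064     ]
```

View pics/c3.png

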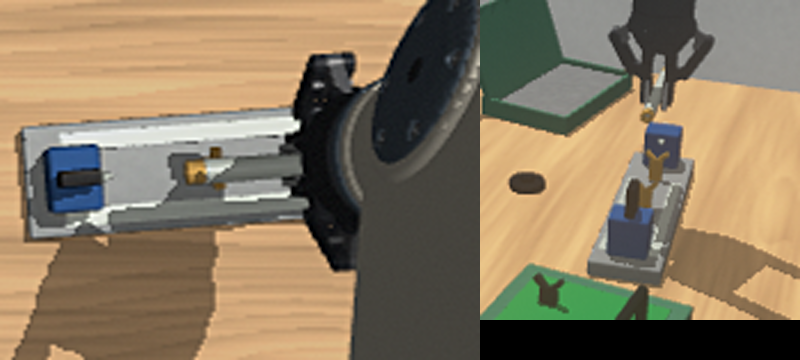

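```bash
python3 - <<'E'
from h import *
im=cv2.imread('pics/t3.png'); T=snap('top')
h=cv2.cvtColor(im,cv2.COLOR_BGR2HSV); m=cv2.inRange(h,(10,90,100),(25,255,255)); k=np.zeros_like(m);k[217:234,328:348]=255; m&=k
n,l,s,c=cv2.connectedComponentsWithStats(m)
for i in range(1,n): print(s[i],c[i],onz(T,*c[i],.176))
g=cv2.inRange(h,(0,0,60),(180,60,255)); 
a=np.array([.5615,-.2216]);yd=np.array([-.073,.9973]);print('expect centroid',a+.0743*yd,'tip',a+.08*yd, 'left px 332', onz(T,331.5,226.7,.176))
E
```

```text
[343 220   1   2   2] [343.  220.5] [ 0.56932227 -0.16557558  0.176     ]
[332 224   7   7  35] [334.57142857 226.45714286] [ 0.55769167 -0.14876778  0.176     ]
[344 231   1   2   2] [344.  231.5] [ 0.54783416 -0.16690771  0.176     ]
expect centroid [ 0.5560761  -0.14750061] tip [ 0.55566  -0.141816] left px 332 [ 0.55722566 -0.14275056  0.176     ]
```

Request:
apply_moves(
  dp=[
    [0.009,0.006,0.08],
    [0.009,0.006,0.18],
    [0.009,0.006,0.28],
    [0.009,0.006,0.37],
    [0.009,0.006,0.44],
    [0.009,0.006,0.475],
    [0.009,0.006,0.475],
    [0.009,0.006,0.475],
  ],
  spin=[0,0,0,0,0,0,0,0],
)

```text
t: 9.6
position: [0.5633, -0.22, 0.0612]
tool_rot: [180.0, 0.0, 94.1]
force: [0.3, 1.3, -1.0]
width: 0.174
grip_force: 39.1
```

```bash
python3 - <<'E'
from h import *
plan([])
T=snap('top','t4.png');S=snap('side','s4.png')
h=cv2.cvtColor(cv2.imread('pics/t4.png'),cv2.COLOR_BGR2HSV); m=cv2.inRange(h,(10,90,80),(28,255,255)); k=np.zeros_like(m);k[210:240,310:350]=255; m&=k
n,l,s,c=cv2.connectedComponentsWithStats(m); z=r.state()['position'][2]+.0187
for i in range(1,n): print(s[i],c[i],onz(T,*c[i],z+.002))
a=cv2.imread('pics/t4.png')[190:270,280:400];b=cv2.imread('pics/s4.png')[120:200,260:340]
a=cv2.resize(a,(480,320),interpolation=2);b=cv2.resize(b,(320,320),interpolation=2)
cv2.imwrite('pics/c4.png',np.hstack([a,b]))
E
```

```text
t 9.6 at [ 0.5633 -0.22    0.0612] [1.7996e+02 2.0000e-02 9.4130e+01] F [ 0.3  1.3 -1. ] w 0.174 39.1
[341 219   3   3   9] [342. 220.] [ 0.57382021 -0.18582601  0.08227128]
[322 224   7   7  39] [324.61538462 226.76923077] [ 0.55886923 -0.14689366  0.08227128]
[342 230   3   3   9] [343. 231.] [ 0.54946677 -0.18734292  0.08227128]
```

View pics/c4.png

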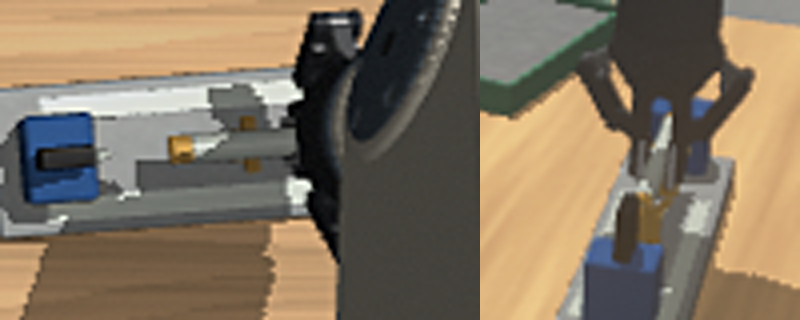

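Request:
apply_moves(
  dp=[
    [0,0,0.02],
    [0,0,0.04],
    [0,0,0.06],
    [0,0,0.07],
    [0,0,0.075],
    [0,0,0.075],
    [0,0,0.075],
  ],
  spin=[0,0,0,0,0,0,0],
)

```text
t: 10.4
position: [0.5633, -0.2199, 0.0458]
tool_rot: [180.0, 0.0, 94.1]
force: [2.4, 0.3, -0.1]
width: 0.17
grip_force: 39.3
```

Request:
apply_moves(
  dp=[
    [0,0.003,0.004],
    [0,0.003,0.004],
    [0,0.003,0.004],
  ],
  spin=[0,0,0],
)

```text
t: 10.7
position: [0.5635, -0.2199, 0.0456]
tool_rot: [-180.0, 0.0, 94.1]
force: [-2.2, 1.4, 8.4]
width: 0.173
grip_force: 40.1
```

Request:
apply_moves(
  dp=[
    [0,0,0],
    [0,0,0],
    [0,0,0],
    [0,0,0],
    [0,0,0],
    [0,0,0],
  ],
  spin=[0,0,0,0,0,0],
  grip=-1,
)

```text
t: 11.3
position: [0.5635, -0.2198, 0.0448]
tool_rot: [-180.0, -0.0, 94.1]
force: [-0.3, 0.6, 0.3]
width: 0.998
grip_force: 0.0
```

Request:
apply_moves(
  dp=[
    [0,0,-0.05],
    [0,0,-0.15],
    [0,0,-0.3],
    [0,0,-0.5],
    [0,0,-0.7],
    [0,0,-0.7],
  ],
  spin=[0,0,0,0,0,0],
)

```text
t: 11.9
position: [0.5668, -0.2211, 0.1915]
tool_rot: [179.5, 0.2, 94.1]
force: [-0.3, -0.3, 0.6]
width: 1.001
grip_force: 0.0
```

```bash
python3 - <<'E'
from h import *
T=snap('top','t5.png');S=snap('side','s5.png')
for l,z in(('rod',.064),('tail_grip',.098),('tail_tip',.064)):
  for c in('top','side'):
    for k in r.mark_of(c,l)[:1]:
        print(l,c,round(k['score'],2),onz(T if c=='top' else S,k['at'][1]*512,k['at'][0]*384,z).round(4))
h=cv2.cvtColor(cv2.imread('pics/t5.png'),cv2.COLOR_BGR2HSV); m=cv2.inRange(h,(10,90,80),(28,255,255)); k=np.zeros_like(m);k[210:240,310:350]=255; m&=k
n,l,s,c=cv2.connectedComponentsWithStats(m)
for i in range(1,n): print(s[i],c[i],onz(T,*c[i],.066))
m=cv2.inRange(h,(0,0,0),(180,255,50));k=np.zeros_like(m);k[222:236,284:310]=255;m&=k
n,l,s,c=cv2.connectedComponentsWithStats(m)
for i in range(1,n): print('tab',s[i],c[i],onz(T,*c[i],.112))
m=cv2.inRange(h,(100,120,40),(125,255,255));k=np.zeros_like(m);k[205:250,275:325]=255;m&=k
n,l,s,c=cv2.connectedComponentsWithStats(m)
for i in range(1,n): print('blue',s[i],c[i],onz(T,*c[i],.076))
a=cv2.imread('pics/t5.png')[190:270,280:400];b=cv2.imread('pics/s5.png')[120:200,260:340]
a=cv2.resize(a,(480,320),interpolation=2);b=cv2.resize(b,(320,320),interpolation=2)
cv2.imwrite('pics/c5.png',np.hstack([a,b]))
plan([])
E
```

```text
rod top 0.96 [ 0.5685 -0.2208  0.064 ]
rod side 0.48 [ 0.5571 -0.2303  0.064 ]
tail_grip top 0.69 [ 0.5473 -0.0801  0.098 ]
tail_grip side 0.73 [0.6853 0.3495 0.098 ]
tail_tip top 0.97 [ 0.5581 -0.1067  0.064 ]
tail_tip side 0.67 [ 0.555  -0.1206  0.064 ]
[341 220   3   3   7] [341.85714286 220.71428571] [ 0.57281241 -0.18930708  0.066     ]
[321 224   6   7  39] [323.56410256 226.94871795] [ 0.55877271 -0.14756409  0.066     ]
[342 230   3   3   9] [343. 231.] [ 0.54958078 -0.19122423  0.066     ]
tab [284 222   3  14  19] [285.26315789 228.78947368] [ 0.55411835 -0.05716362  0.112     ]
tab [289 227  14   6  51] [294.62745098 229.92156863] [ 0.55168061 -0.07715155  0.112     ]
tab [301 226   2   1   2] [301.5 226. ] [ 0.56002044 -0.09196688  0.112     ]
blue [285 218  19  23 303] [293.85808581 229.17821782] [ 0.55370586 -0.07921423  0.076     ]
t 12.3 at [ 0.5629 -0.2195  0.1837] [-1.7989e+02 -5.0000e-02  9.4130e+01] F [-0.3  0.5  0.1] w 1.0 0.0
```

View pics/c5.png

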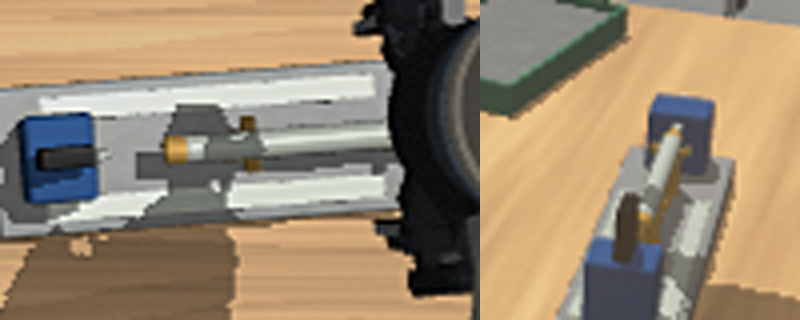

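```bash
python3 -c "
from h import *
plan([(.553,-.079,.15,94.18),(.553,-.079,.083,94.18),(.5572,-.136,.083,94.18)])"
```

```text
t 12.3 at [ 0.5629 -0.2195  0.1837] [-1.7989e+02 -5.0000e-02  9.4130e+01] F [-0.3  0.5  0.1] w 1.0 0.0
dp [0.704 0.001 0.169] spin -0.001 rows>= 3
dp [-0.    -0.     0.335] spin -0.0 rows>= 2
dp [-0.286  0.    -0.   ] spin -0.0 rows>= 2
```

Request:
apply_moves(
  dp=[
    [0.18,0,0],
    [0.36,0,0.05],
    [0.54,0,0.1],
    [0.704,0.001,0.169],
    [0.704,0.001,0.169],
    [0.704,0.001,0.169],
  ],
  spin=[0,0,0,0,0,0],
)

```text
t: 12.9
position: [0.5532, -0.0788, 0.1504]
tool_rot: [-179.9, -0.0, 94.2]
force: [0.1, -0.8, -0.1]
width: 1.001
grip_force: 0.0
```

Request:
apply_moves(
  dp=[
    [0,0,0.1],
    [0,0,0.2],
    [0,0,0.28],
    [0,0,0.335],
    [0,0,0.335],
    [0,0,0.335],
  ],
  spin=[0,0,0,0,0,0],
)

```text
t: 13.5
position: [0.5539, -0.0799, 0.0844]
tool_rot: [180.0, 0.0, 94.1]
force: [0.8, 0.1, 0.8]
width: 1.001
grip_force: 0.0
```

Request:
apply_moves(
  dp=[
    [0,0,0],
    [0,0,0],
    [0,0,0],
    [0,0,0],
    [0,0,0],
    [0,0,0],
    [0,0,0],
    [0,0,0],
  ],
  spin=[0,0,0,0,0,0,0,0],
  grip=1,
  newtons=60,
)

```text
t: 14.3
position: [0.5531, -0.0793, 0.0844]
tool_rot: [-179.9, -0.0, 94.1]
force: [-3.4, 0.1, 6.3]
width: 0.13
grip_force: 59.2
```

Request:
apply_moves(
  dp=[
    [-0.02,0,0],
    [-0.05,0,0],
    [-0.08,0,0],
    [-0.11,0,0],
    [-0.14,0,0],
    [-0.17,0,0],
    [-0.2,0,0],
    [-0.215,0,0],
    [-0.215,0,0],
    [-0.215,0,0],
  ],
  spin=[0,0,0,0,0,0,0,0,0,0],
)

```text
t: 15.3
position: [0.5562, -0.1222, 0.0844]
tool_rot: [-180.0, -0.0, 94.1]
force: [-3.5, -0.2, 5.6]
width: 0.129
grip_force: 59.2
```

Request:
apply_moves(
  dp=[
    [-0.01,0,0],
    [-0.02,0,0],
    [-0.03,0,0],
    [-0.04,0,0],
    [-0.04,0,0],
  ],
  spin=[0,0,0,0,0],
)

```text
t: 15.8
position: [0.5568, -0.1297, 0.0844]
tool_rot: [-179.9, -0.1, 94.1]
force: [-3.3, 3.3, 5.9]
width: 0.127
grip_force: 59.3
```

Request:
apply_moves(
  dp=[
    [-0.005,0,0],
    [-0.01,0,0],
    [-0.015,0,0],
    [-0.015,0,0],
  ],
  spin=[0,0,0,0],
)

```text
t: 16.2
position: [0.557, -0.1325, 0.0844]
tool_rot: [-179.9, -0.1, 94.1]
force: [-2.4, 3.5, 5.9]
width: 0.132
grip_force: 59.3
```

Still sliding (53 mm so far); continue in small steps.

Request:
apply_moves(
  dp=[
    [-0.005,0,0],
    [-0.01,0,0],
    [-0.01,0,0],
  ],
  spin=[0,0,0],
)

```text
t: 16.5
position: [0.5571, -0.1342, 0.0844]
tool_rot: [-179.9, -0.1, 94.1]
force: [-3.7, 6.9, 7.4]
width: 0.128
grip_force: 59.4
```

Request:
apply_moves(
  dp=[
    [-0.005,0,0],
    [-0.01,0,0],
    [-0.01,0,0],
  ],
  spin=[0,0,0],
)

```text
t: 16.8
position: [0.5571, -0.1351, 0.0844]
tool_rot: [-179.9, -0.2, 94.1]
force: [-1.8, 13.2, 8.0]
width: 0.131
grip_force: 59.6
```

Request:
apply_moves(
  dp=[
    [-0.005,0,0],
    [-0.01,0,0],
    [-0.01,0,0],
  ],
  spin=[0,0,0],
)

```text
t: 17.1
position: [0.5572, -0.1358, 0.0844]
tool_rot: [-179.9, -0.3, 94.1]
force: [-3.1, 21.3, 10.2]
width: 0.132
grip_force: 59.8
```

```bash
python3 - <<'E'
from h import *
T=snap('top','t6.png');S=snap('side','s6.png')
a=cv2.imread('pics/t6.png')[190:270,280:400];b=cv2.imread('pics/s6.png')[120:200,260:340]
a=cv2.resize(a,(480,320),interpolation=2);b=cv2.resize(b,(320,320),interpolation=2)
cv2.imwrite('pics/c6.png',np.hstack([a,b]))
plan([])
E
```

```text
t 17.2 at [ 0.5572 -0.1358  0.0845] [-179.92   -0.29   94.08] F [-2.5 20.4 10. ] w 0.127 59.8
```

View pics/c6.png

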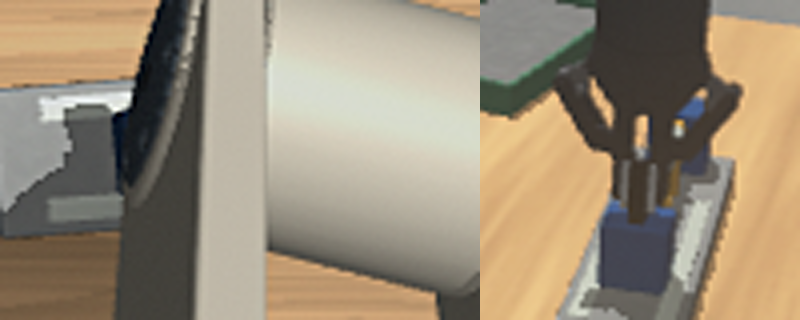

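Request:
apply_moves(
  dp=[
    [0,0,0],
    [0,0,0],
    [0,0,0],
    [0,0,0],
    [0,0,0],
  ],
  spin=[0,0,0,0,0],
  grip=-1,
)

```text
t: 17.7
position: [0.5579, -0.1394, 0.084]
tool_rot: [-180.0, 0.0, 94.1]
force: [0.5, -0.5, 0.3]
width: 0.961
grip_force: 0.0
```

Request:
apply_moves(
  dp=[
    [0,0,-0.05],
    [0,0,-0.15],
    [0,0,-0.3],
    [0,0,-0.4],
    [0,0,-0.4],
  ],
  spin=[0,0,0,0,0],
)

```text
t: 18.2
position: [0.5599, -0.1398, 0.1678]
tool_rot: [179.7, 0.1, 94.1]
force: [-0.2, -0.3, -0.3]
width: 1.002
grip_force: 0.0
```

```bash
python3 -c "
from h import *
plan([(.545,.06,.19,88),(.493,.193,.19,83.55),(.493,.193,.105,83.55)])"
```

```text
t 18.2 at [ 0.5599 -0.1398  0.1678] [1.7969e+02 1.0000e-01 9.4120e+01] F [-0.2 -0.3 -0.3] w 1.002 0.0
dp [ 0.501 -0.001 -0.056] spin 0.051 rows>= 3
dp [ 0.5   -0.028 -0.056] spin 0.051 rows>= 3
dp [ 0.656 -0.283 -0.   ] spin 0.074 rows>= 3
dp [0.    0.    0.425] spin -0.0 rows>= 2
```

Request:
apply_moves(
  dp=[
    [0.17,0,-0.02],
    [0.33,0,-0.04],
    [0.501,-0.001,-0.056],
    [0.501,-0.001,-0.056],
  ],
  spin=[0.02,0.03,0.051,0.051],
)

```text
t: 18.6
position: [0.5498, -0.0363, 0.1753]
tool_rot: [-180.0, -0.1, 91.2]
force: [-0.0, -0.8, 0.1]
width: 0.999
grip_force: 0.0
```

Request:
apply_moves(
  dp=[
    [0.17,0,-0.02],
    [0.33,-0.02,-0.04],
    [0.5,-0.028,-0.056],
    [0.5,-0.028,-0.056],
  ],
  spin=[0.02,0.03,0.051,0.051],
)

```text
t: 19.0
position: [0.5428, 0.063, 0.1865]
tool_rot: [180.0, -0.0, 88.1]
force: [0.2, -0.8, -0.8]
width: 0.997
grip_force: 0.0
```

Request:
apply_moves(
  dp=[
    [0.2,-0.09,0],
    [0.4,-0.18,0],
    [0.656,-0.283,0],
    [0.656,-0.283,0],
    [0.656,-0.283,0],
  ],
  spin=[0.02,0.04,0.074,0.074,0.074],
)

```text
t: 19.5
position: [0.4907, 0.1939, 0.1861]
tool_rot: [-180.0, 0.0, 83.7]
force: [0.3, 0.2, 0.9]
width: 0.997
grip_force: 0.0
```

```bash
python3 - <<'E'
from h import *
plan([(.4922,.1925,.102,83.55)])
T=snap('top','t7.png');S=snap('side','s7.png')
for l,z in(('rod',.064),('rod_seat',.064),('tail_tip',.064),('lid_grip',.12)):
  for c in('top','side'):
    for k in r.mark_of(c,l)[:1]:
        print(l,c,round(k['score'],2),onz(T if c=='top' else S,k['at'][1]*512,k['at'][0]*384,z).round(4))
h=cv2.cvtColor(cv2.imread('pics/t7.png'),cv2.COLOR_BGR2HSV); m=cv2.inRange(h,(10,90,80),(28,255,255)); k=np.zeros_like(m);k[205:240,310:410]=255; m&=k
n,l,s,c=cv2.connectedComponentsWithStats(m)
for i in range(1,n): print(s[i],c[i],onz(T,*c[i],.066))
m=cv2.inRange(h,(100,120,40),(125,255,255));k=np.zeros_like(m);k[205:250,275:425]=255;m&=k
n,l,s,c=cv2.connectedComponentsWithStats(m)
for i in range(1,n): print('blue',s[i],c[i],onz(T,*c[i],.076))
a=cv2.imread('pics/t7.png')[190:260,290:430];b=cv2.imread('pics/s7.png')[120:330,190:370]
a=cv2.resize(a,(480,240),interpolation=2);b=cv2.resize(b,(300,350),interpolation=2)
o=np.zeros((350,780,3),np.uint8);o[:240,:480]=a;o[:,480:]=b;cv2.imwrite('pics/c7.png',o)
E
```

```text
t 19.5 at [0.4907 0.1939 0.1861] [-1.7998e+02  4.0000e-02  8.3750e+01] F [0.3 0.2 0.9] w 0.997 0.0
dp [-0.006  0.008  0.421] spin 0.003 rows>= 2
rod top 0.95 [ 0.5617 -0.2326  0.064 ]
rod_seat top 0.64 [ 0.5599 -0.2389  0.064 ]
rod_seat side 0.8 [ 0.5764 -0.2377  0.064 ]
tail_tip top 0.62 [ 0.5591 -0.166   0.064 ]
tail_tip side 0.65 [ 0.5623 -0.1563  0.064 ]
lid_grip side 0.58 [0.4925 0.2044 0.12  ]
[310 205  56   5 148] [330.27702703 206.10135135] [ 0.60612117 -0.16392238  0.066     ]
[381 216   3   4  10] [381.9 217.2] [ 0.58062404 -0.28009856  0.066     ]
[340 219   4   4  13] [341.61538462 220.23076923] [ 0.57390881 -0.18879113  0.066     ]
[394 219   6   6  31] [396.90322581 221.41935484] [ 0.57101835 -0.3135302   0.066     ]
[329 223   6   7  28] [331.64285714 226.39285714] [ 0.56000272 -0.1658608   0.066     ]
[381 227   5   3  13] [383.30769231 227.92307692] [ 0.55639206 -0.28228378  0.066     ]
[341 229   4   4  14] [342.64285714 230.71428571] [ 0.55022503 -0.19043714  0.066     ]
blue [399 210  20  22 374] [408.74064171 220.43582888] [ 0.5728383  -0.33608012  0.076     ]
blue [310 216  19  23 303] [318.68316832 227.32343234] [ 0.55776896 -0.13479156  0.076     ]
blue [308 224   1   2   2] [308.  224.5] [ 0.56410742 -0.11102632  0.076     ]
blue [394 230   1   1   1] [394. 230.] [ 0.55159159 -0.30233771  0.076     ]
blue [309 235   1   2   2] [309.  235.5] [ 0.53959843 -0.11281221  0.076     ]
```

View pics/c7.png

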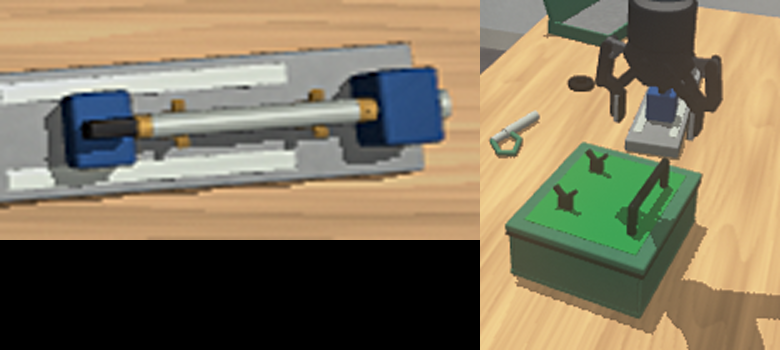

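Request:
apply_moves(
  dp=[
    [-0.006,0.008,0.1],
    [-0.006,0.008,0.2],
    [-0.006,0.008,0.3],
    [-0.006,0.008,0.38],
    [-0.006,0.008,0.421],
    [-0.006,0.008,0.421],
    [-0.006,0.008,0.421],
  ],
  spin=[0,0,0,0,0,0,0],
)

```text
t: 20.7
position: [0.4928, 0.1924, 0.1027]
tool_rot: [180.0, -0.0, 83.6]
force: [-0.4, -1.3, -0.0]
width: 0.998
grip_force: 0.0
```

Request:
apply_moves(
  dp=[
    [0,0,0],
    [0,0,0],
    [0,0,0],
    [0,0,0],
    [0,0,0],
    [0,0,0],
    [0,0,0],
    [0,0,0],
  ],
  spin=[0,0,0,0,0,0,0,0],
  grip=1,
  newtons=70,
)

```text
t: 21.5
position: [0.4919, 0.1924, 0.1026]
tool_rot: [-179.9, 0.0, 83.6]
force: [-3.4, 0.6, 6.2]
width: 0.111
grip_force: 68.2
```

Request:
apply_moves(
  dp=[
    [0,0,-0.005],
    [0,0,-0.01],
    [0,0,-0.015],
    [0,0,-0.02],
    [0,0,-0.02],
  ],
  spin=[0,0,0,0,0],
)

```text
t: 22.0
position: [0.4929, 0.1923, 0.1058]
tool_rot: [180.0, 0.0, 83.6]
force: [4.6, 1.0, -11.3]
width: 0.111
grip_force: 69.2
```

Request:
apply_moves(
  dp=[
    [0,0.001,-0.005],
    [0,0.003,-0.01],
    [0,0.003,-0.01],
  ],
  spin=[0,0,0],
)

```text
t: 22.3
position: [0.4938, 0.1922, 0.1085]
tool_rot: [179.9, -0.0, 83.6]
force: [4.6, -1.4, -7.3]
width: 0.116
grip_force: 69.6
```

Request:
apply_moves(
  dp=[
    [0,0.004,-0.008],
    [0,0.008,-0.016],
    [0,0.012,-0.024],
    [0,0.016,-0.032],
    [0,0.02,-0.04],
    [0,0.02,-0.04],
  ],
  spin=[0,0,0,0,0,0],
)

```text
t: 22.9
position: [0.4971, 0.1918, 0.1164]
tool_rot: [-180.0, -0.0, 83.6]
force: [4.9, 1.0, -8.2]
width: 0.112
grip_force: 69.4
```

```bash
python3 - <<'E'
from h import *
plan([]); S=snap('side','s8.png')
b=cv2.imread('pics/s8.png')[170:330,190:350]; cv2.imwrite('pics/c8.png',cv2.resize(b,(560,560),interpolation=2))
E
```

```text
t 22.9 at [0.4971 0.1918 0.1164] [-180.     -0.     83.57] F [ 4.9  1.  -8.2] w 0.112 69.4
```

View pics/c8.png

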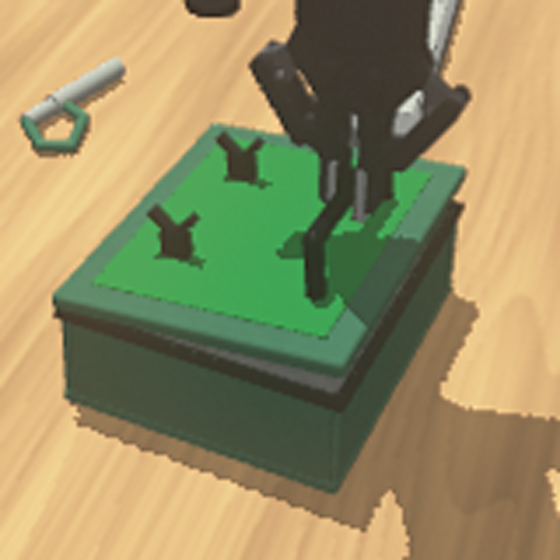

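Request:
apply_moves(
  dp=[
    [0,0.004,-0.008],
    [0,0.008,-0.016],
    [0,0.012,-0.024],
    [0,0.016,-0.032],
    [0,0.019,-0.039],
    [0,0.021,-0.043],
    [0,0.021,-0.043],
    [0,0.021,-0.043],
    [0,0.021,-0.043],
    [0,0.021,-0.043],
  ],
  spin=[0,0,0,0,0,0,0,0,0,0],
)

```text
t: 23.95
position: [0.501, 0.1913, 0.1248]
tool_rot: [-180.0, 0.0, 83.6]
force: [-1.0, 2.1, -2.5]
width: 0.113
grip_force: 68.8
```

```bash
python3 - <<'E'
from h import *
plan([]); S=snap('side','s9.png'); T=snap('top','t9.png')
# predicted front corner (+y) of lid for several angles
cx=np.array([.9937,-.112,0]);cy=np.array([.112,.9937,0]);z=np.array([0,0,1.])
hinge=np.array([.4919,.1924,0])+.145*cx+.070*z
im=cv2.imread('pics/s9.png'); big=cv2.resize(im[170:330,190:350],(560,560),interpolation=2)
for th,col in((.05,(0,0,255)),(.10,(0,255,255)),(.15,(255,0,0)),(.2,(255,255,255))):
    for s in(1,-1):
        p=[]
        for u,w in((-.183,0),(-.183,.012),(0,.012)):
            X=hinge+(u*np.cos(th)+w*np.sin(th))*cx+(w*np.cos(th)-u*np.sin(th))*z+s*.105*cy
            p.append((proj(S,X)-[190,170])*3.5)
        cv2.polylines(big,[np.int32(p)],False,col,1)
cv2.imwrite('pics/c9.png',big)
E
```

```text
t 23.95 at [0.501  0.1913 0.1248] [-179.98    0.     83.57] F [-1.   2.1 -2.5] w 0.113 68.8
```

View pics/c9.png

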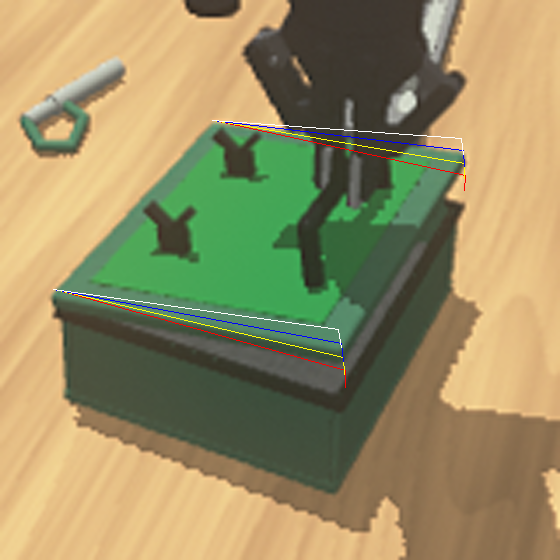

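```bash
python3 -c "
from h import *
plan([]); print(r.hand_in())"
```

```text
t 24.05 at [0.501  0.1913 0.1248] [-179.98    0.     83.57] F [-0.8  1.9 -4.4] w 0.113 68.9
the job is handed in; nothing more can be done
None
```

The job is handed in at 24 s: the rod sits between the two centres and is let go, and the lid has been pulled free and is held about 0.13–0.16 rad open (about 25–29 mm at the front edge); no verdict came back, and I could not read the tailstock and lid joints, so those are inferred from images, forces and arm motion.

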